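Calliper the litho stone

TASK

Measure the small litho stone across its narrow way (between its two long sides) with the slide calliper: lay the calliper flat on the bench, grip up, with the stone well between its open jaws and the fixed jaw snug along one long side, and let go of it. Then take it again by the slide and run the slide in until the moving jaw meets the opposite long side. Leave the calliper lying there closed on the stone, both jaws flat against it, ready to be read; do not shift the stone or disturb the other things on the bench.

Things in the scene. Friction and masses are not known exactly. Their poses are not given: they have to be found in the camera images.
- stone: Small cream lithographic limestone, a plain block 160 mm long (x axis) x 110 mm wide (y axis) x 50 mm thick, a crayon drawing on top, lying loose on the bench; 2.4 kg, so it stays put under a push of up to about 8 N. Origin: centre of its underside; z up.
- calliper: Aluminium slide calliper, 0.5 kg in all, loose, lying flat, grip up. Origin: under the middle of the beam, at bench level; x along the beam, z up. Beam x -116 to 118 mm (black end stop at +x), 28 mm wide (y), z 4 to 16 mm. Fixed jaw at the -x end: flat inner face at x = -90 mm facing +x, reaching out to y = +125 mm, 18 mm high, 16 mm thick; head x -116 to -90 mm. Moving jaw alike, facing -x.
- slide (a joint): Opening between the two jaw faces in m: 0 shut, 0.155 fully open; 0.135 to 0.152 at the start. Grows as the slide runs to the calliper's +x. Stays where it is left: about 0.8 N of friction, plus 3 N per m/s.
- beam_grip (a point): A bare place on the beam to lift it by, at half its thickness: calliper x -20 mm, y 0, z 10 mm. The beam is bare from x = -90 mm to the moving jaw's face (x = -90 mm + opening). Axes as the calliper. The centre of mass lies about 17 mm to +y of the beam's centre line, near the middle of its length.
- fixed_jaw (a point): Point on the fixed jaw's flat inner face, calliper x -90 mm, y 90 mm, z 10 mm. Axes as the calliper.
- moving_jaw (a point): Point on the moving jaw's flat inner face, across from fixed_jaw: calliper x = -90 mm + opening, y 90 mm, z 10 mm. Axes as the calliper.
- slide_grip (a point): Middle of the slide's black upright grip: a block 26 mm along the beam (x) x 30 mm across (y), 21 to 57 mm above the bench. This point is 45 mm above the bench, on the beam's centre line, 22.5 mm to +x of the moving jaw's face. Axes as the calliper. Below it the sleeve, 45 mm along x, 40 mm across, top 22 mm above the bench.
- ink_tin: Bystander: closed round red ink tin, 72 mm across, 85 mm high, standing. Origin: centre of its underside.
- brush: Bystander: brush lying on the bench, 200 mm long along its x axis. Origin: under its middle.
- scraper_bar: Bystander: flat wooden scraper bar with a leathered edge, 180 x 61 x 14 mm, lying along its x axis. Origin: centre of its underside.
Mind the look-alikes: they are no part of the job. What is shaped like the stone but green or red is not meant.

How it is judged:
On the way:
1. the calliper lies flat on the bench with the stone between its still open jaws (opening over 125 mm), let go by the gripper (height (world z) of calliper below 0.006 m and angle between calliper's own z axis and vertical below 0.05 rad and y of stone in the frame of calliper between 0.09 and 0.185 m and contact force between the fingers and calliper below 0.3 N and x of stone in the frame of calliper between -0.045 and 0.01 m and angle between the x axis of calliper and the y axis of stone, either way round below 0.15 rad and value of joint slide above 0.125 m), for 0.2 s.
At the end, for the whole second after the job is handed in: The calliper lies flat on the bench, released and at rest, its beam square to the stone's long sides within 3.4 degrees, the jaws overlapping the stone's sides by at least 20 mm and closed on it: opening at most 4 mm more than the stone's 110 mm width. The stone is still flat (height (world z) of calliper below 0.006 m and angle between calliper's own z axis and vertical below 0.05 rad and y of stone in the frame of calliper between 0.09 and 0.185 m and contact force between the fingers and calliper below 0.3 N and x of stone in the frame of calliper between -0.04 and -0.03 m and angle between the x axis of calliper and the y axis of stone, either way round below 0.06 rad and value of joint slide between 0.107 and 0.114 m and angle between stone's own z axis and vertical below 0.03 rad and linear speed of each of calliper, stone below 0.01 m/s); the robot touches nothing.
It fails at once if the stone is shifted by more than 15 mm (distance of stone from where it was at the start of the episode above 0.015 m).
It fails at once if the ink tin is moved by more than 20 mm (distance of ink_tin from where it was at the start of the episode above 0.02 m).
It fails at once if the brush is moved by more than 20 mm (distance of brush from where it was at the start of the episode above 0.02 m).
It fails at once if the scraper bar is moved by more than 20 mm (distance of scraper_bar from where it was at the start of the episode above 0.02 m).
It also fails if it takes over 56 s, if anything falls off the work surface, if the arm or the gripper's body presses on something with over 40 N, if the wrist force passes 120 N, or if a joint passes its speed limit or range.

ROBOT

A 6-joint arm with a two-finger parallel gripper is mounted at the origin on the work surface. World frame = base frame: x ahead of the robot, y to its left, z up, the work surface at z = 0. Lengths are in m, angles in rad, forces in N, time in s.
With the tool pointing down it reaches from about 0.375 to 0.9 m from the base axis. Payload 3.1 kg.
Tool frame: the origin (TCP) lies on the centre line of the jaws, within the pads' length; the fingertips stand robot.tip_extent ahead of it and the grasp point (between the pads) lies 8 mm behind it (robot.tip_extent is the distance from the TCP to the fingertips, in m); z points along the fingers, y is the direction in which the jaws open and shut (so a half turn about z gives the same grasp; the last joint's range is limited). The gripper opens to 85 mm and grips with 20 to 120 N. Pads are 22 mm wide; open, the fingers measure 114 mm over their backs; the gripper's body (76 mm by 85 mm) begins 54 mm behind the grasp point. The pads swing forward as they close: fully open they stand 13 mm farther back than shut.
Start: joints at [-1.381, 0.527, 1.433, -0, 1.181, -0.178], TCP at [0.225, -0.583, 0.242] pointing down, gripper open.
Joint ranges: [-3.08, 3.08], [-0.75, 2.2], [0.22, 2.44], [-1.43, 4.57], [0, 2.65], [-2.85, 2.85]. Speed limits (rad/s): [2.79, 2.79, 3.14, 3.14, 3.14, 3.14].

INTERFACE

Orientations are given as a rotation vector (axis times angle).
In Python, from workcell import robot, snapshot gives the robot as it stands.
- The arm moves only by the shell command python3 -m creep 'ROWS' [OPENING] [FORCE]. ROWS is JSON, a list of rows, each a list of 6 numbers: the shift along the tool's x, y, z in cm, then the turn, a rotation vector about the tool's x, y, z in degrees. A call has exactly 5 rows; each row is the pose to reach, as a shift and turn from the pose commanded when the call began, along the tool's axes at that moment; what a row does not reach only later rows make up. A row lasts 1/10 s, in which the tool goes at most 50 mm and 8.59 degrees, less where a joint would pass 70% of its speed; a pose out of reach is approached as far as the arm can. A call with a gripper value outside its range is refused whole. OPENING is the closure, from -1 (fully open) to 1 (shut), set as the call begins (- or left out, the last holds). The fingers move at their own pace and stop on an object; FORCE is the grip in N (left out, the last holds). Time passes only in rows, so rows that repeat a pose let the fingers close, or fill a call up. It gives the time, the measured TCP pose, the force and the opening at its end, in the units of the state.
- robot.get_state(): the state, without advancing time (a new reading comes with each control period).
- snapshot(name): name is "scene" or "top" or "wrist"; returns a dict with "image" (420x560x3 uint8, red, green, blue), "K" (3x3 intrinsics, pixels), "eye" and "attitude" of the camera in the world. Camera axes: x right, y up, looking along -z (the intrinsics and any distortion apply to the point x, -y, -z); pixel columns grow to the right and rows downward; lengths in m; the calibration is good to about 2 mm. A picture is of the moment at which its call begins. There is no depth.
- robot.finish_job(): hands the job in, once; it reports no verdict.
The state is a dict: "clock": time; "joints": joint angles; "qvel": joint speeds; "tau": joint torques, N m; "eef_pos": TCP position; "eef_rot": TCP orientation; "ft_force": force on the tool from outside, world axes, zero at the start; "torque": the same for the moment, N m; "opening": finger opening in m.
Only numpy, scipy, OpenCV 4.12 (cv2) and the standard library are available. Lean on these libraries where they do the work, as an engineer would, in place of code of your own. Each camera call takes 0.05 s, during which the arm holds its last target. There are 200 camera calls.

## Working session

There is one attempt and no reset: what is moved stays moved. The work goes in short steps, Python scripts to look and compute and a shell command to move; the robot and the scene stay as the last step left them, time stands still between calls to the robot, and variables do not carry over. Pictures are saved under pics/ and viewed, on a budget of 10 in all, crops included, one or two more only if the job needs it, and the job is handed in when it is done.

```bash
mkdir -p pics; ls; python3 - <<'E'
from workcell import robot, snapshot
import cv2, numpy as np
print(robot.get_state(), robot.tip_extent)
for n in ("top","scene"):
    s=snapshot(n); cv2.imwrite(f"pics/{n}0.png",cv2.resize(s["image"][:,:,::-1],(800,600),interpolation=cv2.INTER_CUBIC))
    print(n,s["K"],s["eye"],s["attitude"],[k for k in s])
E
```

```text
pics
{'clock': 0.0, 'joints': array([-1.38049901e+00,  5.28444053e-01,  1.43391869e+00, -3.56846841e-05,
        1.18140722e+00, -1.78520806e-01]), 'qvel': array([-0.00238631, -0.00231858,  0.00154655, -0.00042374, -0.00095139,
       -0.00135748]), 'tau': array([ 1.26522700e-04, -4.42346013e+01, -1.78023058e+01, -1.05995666e-04,
        8.34646431e-03,  8.56398003e-06]), 'eef_pos': array([ 0.22519184, -0.58226603,  0.24134198]), 'eef_rot': array([-3.08618218e+00, -5.75681926e-01,  7.19217239e-05]), 'ft_force': array([-0.17352523, -0.81852955,  0.87101702]), 'torque': array([-0.00174287, -0.05195448, -0.01164898]), 'opening': 0.08537601569958936} 0.011
top [[493.55878883   0.         280.41924608]
 [  0.         493.55878883 208.61218172]
 [  0.           0.           1.        ]] [0.28427406 0.00317806 1.69399852] [ 0.17806731 -0.18030515 -1.62834531] ['image', 'K', 'eye', 'attitude']
scene [[486.21904943   0.         272.70973254]
 [  0.         486.21904943 212.64117886]
 [  0.           0.           1.        ]] [ 1.47495369 -0.29536543  1.46713578] [0.47957126 0.34611212 1.1582486 ] ['image', 'K', 'eye', 'attitude']
```

View pics/top0.png

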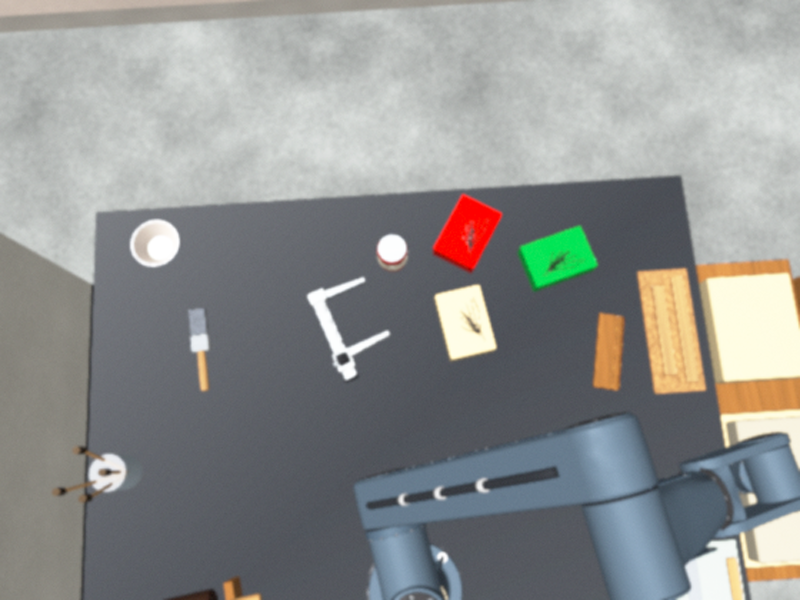

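View pics/scene0.png

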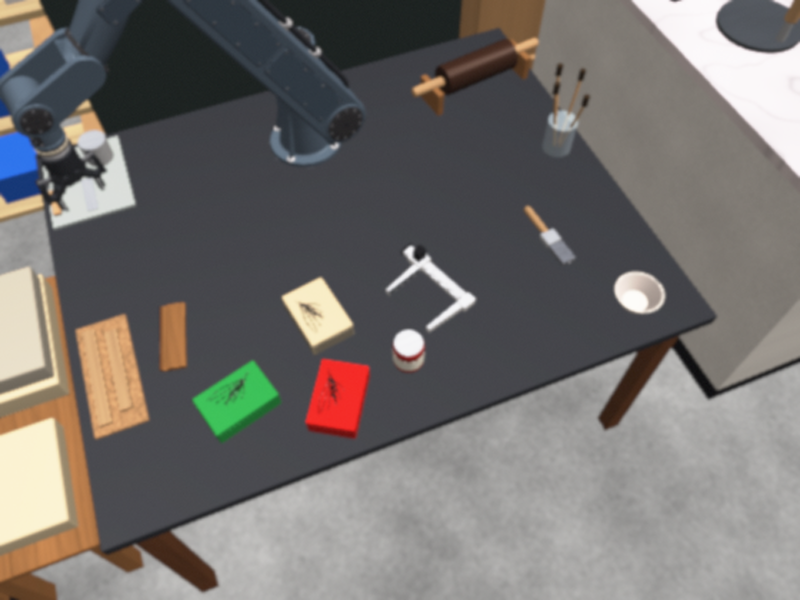

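The cream block at (465,322) fits the stone; the red (467,232) and green (558,257) ones are look-alikes. The calliper is at (335,335), jaws opening toward the stone, tin at (392,252). Next I'll take an enlarged crop to confirm this and get pixels.

```bash
cat > h.py <<'E'
import numpy as np, cv2
from scipy.spatial.transform import Rotation as R
from workcell import robot, snapshot
def ray(s,p,z):
    K=s["K"]; d=np.array([(p[0]-K[0,2])/K[0,0], -(p[1]-K[1,2])/K[1,1], -1])
    d=R.from_rotvec(s["attitude"]).as_matrix()@d; e=np.array(s["eye"]); return e+d*(z-e[2])/d[2]
def proj(s,P):
    c=R.from_rotvec(s["attitude"]).as_matrix().T@(np.array(P)-s["eye"]); K=s["K"]
    return np.array([K[0,2]+K[0,0]*c[0]/-c[2], K[1,2]-K[1,1]*c[1]/-c[2]])
E
python3 - <<'E'
from h import *
s=snapshot("top"); im=s["image"][:,:,::-1]
x0,y0,k=205,125,5   # crop 155x150
cv2.imwrite("pics/crop1.png",cv2.resize(im[y0:y0+150-30,x0:x0+155],None,fx=k,fy=k,interpolation=cv2.INTER_CUBIC)); 
import pickle; pickle.dump(s,open("top.pkl","wb"))
E
```

```text
(no output)
```

View pics/crop1.png

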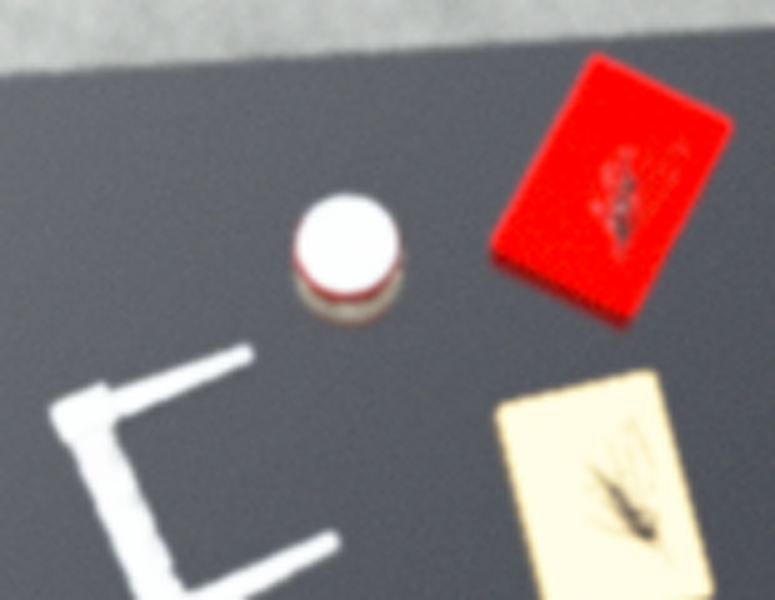

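```bash
python3 - <<'E'
from h import *; import pickle
s=pickle.load(open("top.pkl","rb")); im=s["image"].astype(int)
r,g,b=im[...,0],im[...,1],im[...,2]
m=((r>180)&(r-b>10)&(g>150)).astype(np.uint8); m[:190]=0;m[260:]=0;m[:,:295]=0;m[:,360:]=0
c=max(cv2.findContours(m,0,2)[0],key=cv2.contourArea); 
P=np.array([ray(s,p[0],.05)[:2] for p in c],np.float32); rc=cv2.minAreaRect(P); print("stone",rc)
f=lambda u,v:(u*.7,v*.7)
cr=lambda u,v:(205+u/5-.4,125+v/5-.4)
for n,p,z in [("fixtip",cr(250,352),.018),("fix head corner out",cr(50,413),.018),("movtip",cr(338,540),.018),("slide grip top",f(342,357),.057),("end stop",f(348,374),.016),("headmid",f(319,297),.018)]:
    print(n,ray(s,p,z)[:2].round(4))
print("tin top",ray(s,cr(349,245),.085)[:2])
for p in [(434,295),(481,286),(496,349),(449,360)]: print(ray(s,f(*p),.05)[:2].round(4))
print(proj(s,[0,0,0])/.7)
E
```

```text
stone ((0.5965940356254578, -0.15931060910224915), (0.16377559304237366, 0.11389438807964325), 9.762656211853027)
fixtip [0.7245 0.0754]
fix head corner out [0.6898 0.2171]
movtip [0.5869 0.0219]
slide grip top [0.5285 0.1344]
end stop [0.4929 0.1253]
headmid [0.6853 0.1868]
tin top [0.77752665 0.00134296]
[ 0.6644 -0.0918]
[ 0.6791 -0.206 ]
[ 0.5248 -0.2274]
[ 0.506  -0.1151]
[414.60135038 589.43106977]
```

The crop confirms the cream stone: corners give 160×114 mm, long axis about 8–9°, and the calliper must turn about +79°. The tool yaw already matches the calliper, so I'll translate over to it.

```bash
python3 -m creep '[[3.2,-2.8,0,0,0,0],[6.4,-5.6,0,0,0,0],[9.6,-8.4,0,0,0,0],[12.8,-11.2,0,0,0,0],[16,-14,0,0,0,0]]' && python3 -m creep '[[3.2,-2.8,0,0,0,0],[6.4,-5.6,0,0,0,0],[9.6,-8.4,0,0,0,0],[12.8,-11.2,0,0,0,0],[16,-14,0,0,0,0]]' && python3 -m creep '[[3.2,-2.8,0,0,0,0],[6.4,-5.6,0,0,0,0],[9.6,-8.4,0,0,0,0],[12.8,-11.2,0,0,0,0],[16,-14,0,0,0,0]]'  && python3 -m creep '[[3.2,-2.8,0,0,0,0],[6.4,-5.6,0,0,0,0],[9.6,-8.4,0,0,0,0],[12.8,-11.2,0,0,0,0],[15.7,-13.7,0,0,0,0]]'
python3 - <<'E'
from h import *; import pickle
s=snapshot("wrist"); pickle.dump(s,open("w1.pkl","wb")); print(s["eye"],robot.get_state()["eef_pos"],robot.get_state()["eef_rot"])
cv2.imwrite("pics/w1.png",cv2.resize(s["image"][:,:,::-1],(800,600),interpolation=cv2.INTER_CUBIC))
E
```

```text
clock: 0.65
eef_pos: [0.3245, -0.393, 0.2421]
eef_rot: [-3.088, -0.575, -0.0]
ft_force: [1.1, 0.7, -1.3]
opening: 0.0853
clock: 1.15
eef_pos: [0.4233, -0.2048, 0.2423]
eef_rot: [-3.088, -0.576, 0.0]
ft_force: [1.4, 0.2, 0.6]
opening: 0.0851
clock: 1.65
eef_pos: [0.5221, -0.0164, 0.2422]
eef_rot: [-3.088, -0.576, 0.0]
ft_force: [0.5, -0.3, 0.2]
opening: 0.0853
clock: 2.15
eef_pos: [0.6191, 0.1683, 0.2419]
eef_rot: [-3.088, -0.577, 0.001]
ft_force: [0.5, -1.6, 0.1]
opening: 0.0858
[0.68893611 0.1947507  0.37449638] [0.62200063 0.17345409 0.24211341] [-3.08344024 -0.58062544 -0.00857366]
```

View pics/w1.png

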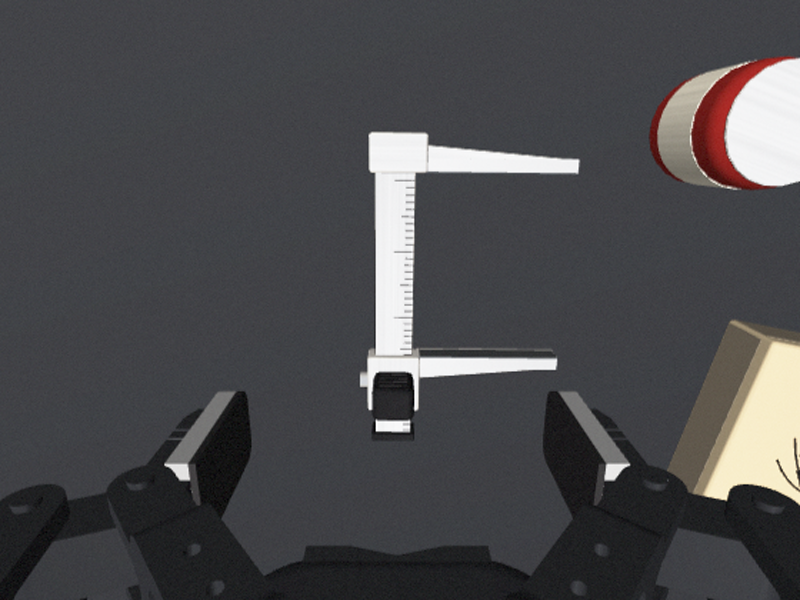

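```bash
cat > m.py <<'E'
from h import *; import pickle
s=snapshot("wrist"); o=pickle.load(open("w1.pkl","rb"))
g=lambda a:cv2.cvtColor(a["image"],cv2.COLOR_RGB2GRAY).astype(np.float32)[80:250,230:420]
d,_=cv2.phaseCorrelate(g(o),g(s)); print("shift px",d,s["eye"],robot.get_state()["eef_pos"])
f=lambda u,v:(u*.7+d[0],v*.7+d[1])
q=lambda u,v,z:ray(s,f(u,v),z)[:2]
pts=dict(bl1=q(375.5,180,.016),bl2=q(376,345,.016),br1=q(415,180,.016),br2=q(413,345,.016),f1=q(430,173,.018),f2=q(579,173.5,.018),m1=q(420,361,.018),m2=q(556,359,.018))
for k,v in pts.items(): print(k,v.round(4))
fv=pts["f2"]-pts["f1"]; bv=(pts["bl2"]+pts["br2"]-pts["bl1"]-pts["br1"])/2
a=lambda v:np.degrees(np.arctan2(v[1],v[0]))
print("jaw y ang",a(fv),"beam x ang",a(bv),"beam w",np.linalg.norm(pts["bl1"]-pts["br1"]),np.linalg.norm(pts["bl2"]-pts["br2"]))
x=bv/np.linalg.norm(bv); y=np.array([-x[1],x[0]])
bc=(pts["bl1"]+pts["bl2"]+pts["br1"]+pts["br2"])/4
face=(pts["f1"]+pts["f2"])/2; op=((pts["m1"]+pts["m2"])/2-face)@x; print("opening",op)
org=bc+x*((face-bc)@x+.09); print("origin",org,"grip",org-.02*x,"jaw tip y",(pts["f2"]-org)@y)
st=robot.get_state(); T=R.from_rotvec(st["eef_rot"]).as_matrix()
dd=np.append(org-.02*x,.010)-st["eef_pos"]; print("tool shift to grip pt (cm)",(T.T@dd*100).round(2),"tool yaw x",a(T[:2,0]))
E
python3 m.py
```

```text
shift px (4.288095624171035, 6.179832704568383) [0.6910619  0.19944053 0.37514694] [0.62037297 0.17054207 0.24186352]
bl1 [0.665  0.2011]
bl2 [0.5495 0.1566]
br1 [0.6751 0.1754]
br2 [0.5599 0.1302]
f1 [0.6833 0.1677]
f2 [0.7205 0.0718]
m1 [0.5503 0.1206]
m2 [0.59   0.0238]
jaw y ang -68.830867098263 beam x ang -158.75715674362584 beam w 0.02754788066988014 0.02839978828955226
opening 0.14002047627531228
origin [0.59066983 0.15740995] grip [0.60931089 0.16465639] jaw tip y 0.12686259647710768
tool shift to grip pt (cm) [-1.31  0.16 23.18] tool yaw x 21.39719473880021
```

```bash
python3 -m creep '[[-0.3,0.1,4.5,0,0,0],[-0.6,0.2,9,0,0,0],[-0.9,0.2,13,0,0,0],[-1.3,0.2,16.5,0,0,0],[-1.3,0.2,19,0,0,0]]' -0.3 && python3 -m creep '[[0,0,1.5,0,0,0],[0,0,2.8,0,0,0],[0,0,3.8,0,0,0],[0,0,3.8,0,0,0],[0,0,3.8,0,0,0]]' && python3 -m creep '[[0,0,0,0,0,0],[0,0,0,0,0,0],[0,0,0,0,0,0],[0,0,0,0,0,0],[0,0,0,0,0,0]]' 1 40 && python3 -m creep '[[0,0,0,0,0,0],[0,0,0,0,0,0],[0,0,0,0,0,0],[0,0,0,0,0,0],[0,0,0,0,0,0]]'
```

```text
clock: 2.75
eef_pos: [0.6046, 0.1585, 0.0495]
eef_rot: [-3.088, -0.575, 0.009]
ft_force: [-1.0, 0.1, 0.3]
opening: 0.0553
clock: 3.25
eef_pos: [0.608, 0.1597, 0.015]
eef_rot: [3.088, 0.576, 0.002]
ft_force: [0.4, -0.5, -0.5]
opening: 0.0559
clock: 3.75
eef_pos: [0.6076, 0.1603, 0.0157]
eef_rot: [-3.088, -0.576, -0.002]
ft_force: [-1.4, 3.3, 6.2]
opening: 0.0268
clock: 4.25
eef_pos: [0.6076, 0.1604, 0.0157]
eef_rot: [-3.088, -0.576, -0.002]
ft_force: [-1.0, 1.9, 6.3]
opening: 0.0267
```

```bash
python3 -m creep '[[0,0,-1,0,0,0],[0,0,-3.5,0,0,0],[0,0,-6.5,0,0,0],[0,0,-9,0,0,0],[0,0,-10.5,0,0,0]]' 1 60 && python3 -m creep '[[-2.6,2.6,0,0,0,-7],[-5.2,5.3,0,0,0,-15],[-7.8,7.9,0,0,0,-23],[-10.4,10.6,0,0,0,-31],[-12.9,13.2,0,0,0,-39]]' && python3 -m creep '[[-3.7,0.4,0,0,0,-8],[-7.4,0.8,0,0,0,-16],[-11.1,1.2,0,0,0,-24],[-14.8,1.6,0,0,0,-31],[-18.4,1.9,0,0,0,-38]]' && python3 -m creep '[[0,0,0,0,0,0],[0,0,0,0,0,0],[0,0,0,0,0,0],[0,0,0,0,0,0],[0,0,0,0,0,0]]'
python3 - <<'E'
from h import *; import pickle
for n in ("wrist","top"):
    s=snapshot(n); pickle.dump(s,open(n+"2.pkl","wb"))
    if n=="wrist": cv2.imwrite("pics/w2.png",cv2.resize(s["image"][:,:,::-1],(800,600),interpolation=cv2.INTER_CUBIC))
E
```

```text
clock: 4.75
eef_pos: [0.6078, 0.1595, 0.1211]
eef_rot: [3.088, 0.576, 0.003]
ft_force: [0.8, -0.1, -4.8]
opening: 0.0262
clock: 5.25
eef_pos: [0.533, -0.0112, 0.1189]
eef_rot: [-2.713, -1.582, 0.003]
ft_force: [0.8, -0.4, -4.8]
opening: 0.0263
clock: 5.75
eef_pos: [0.4582, -0.1803, 0.119]
eef_rot: [-2.052, -2.378, 0.001]
ft_force: [0.9, 0.2, -5.5]
opening: 0.0265
clock: 6.25
eef_pos: [0.4596, -0.1779, 0.1192]
eef_rot: [-2.056, -2.375, 0.0]
ft_force: [0.7, 0.2, -5.1]
opening: 0.0263
```

View pics/w2.png

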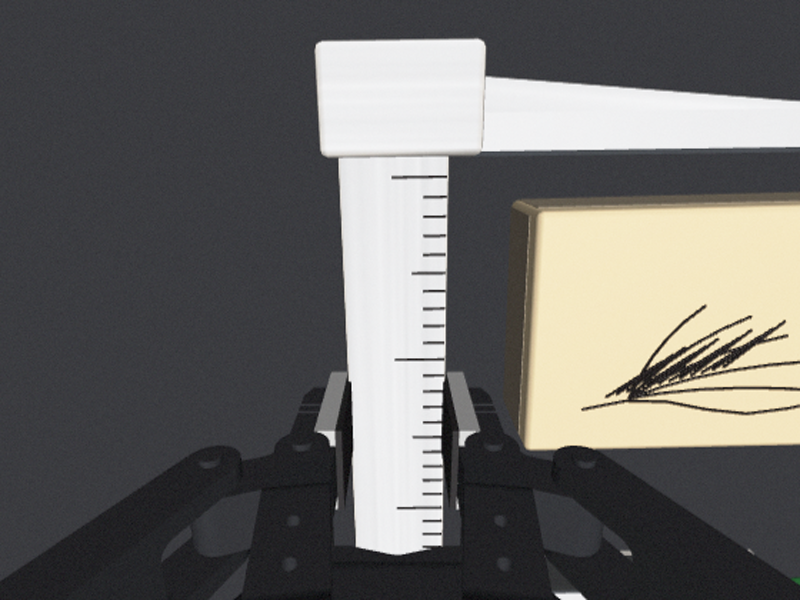

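```bash
python3 - <<'E'
from h import *; import pickle
s=pickle.load(open("wrist2.pkl","rb"))
q=lambda u,v,z:ray(s,(u*.7,v*.7),z)[:2]
a=lambda v:np.degrees(np.arctan2(v[1],v[0]))
L1,L2=q(542,209,.05),q(795,204,.05); B1,B2=q(535,450,.05),q(795,443.5,.05); 
n1,n2=q(528,225,.05),q(521,420,.05)
F1,F2=q(490,153,.1215),q(795,150.5,.1215)
h1,h2=q(395,157,.1195),q(395,545,.1195)
bl,br=q(341,175,.1195),q(448,175,.1195); cl,cr=q(355,520,.1195),q(443,520,.1195)
print("stone left",a(L2-L1),"right",a(B2-B1),"short edge",a(n2-n1),"jaw",a(F2-F1),"beam x",a((cl+cr)-(bl+br)),"beam w",np.linalg.norm(bl-br),np.linalg.norm(cl-cr))
th=np.radians((a(L2-L1)+a(B2-B1))/2); u=np.array([np.cos(th),np.sin(th)]); v=np.array([u[1],-u[0]])
print("width",((B1+B2)/2-(L1+L2)/2)@v)
print("gap fixed jaw face->stone left (cal x)",((L1+L2)/2-(F1+F2)/2)@v)
bc=(bl+br+cl+cr)/4
print("beam centre -> stone near edge along u",((n1+n2)/2-bc)@u)
st=robot.get_state(); T=R.from_rotvec(st["eef_rot"]).as_matrix(); print("tool x,y yaw",a(T[:2,0]),a(T[:2,1]),st["eef_pos"])
# top-cam stone estimate
S=(L1+L2+B1+B2)/4; print("left edge pts",L1,L2,"right",B1,B2,"near",n1,n2)
E
```

```text
stone left 9.363593348511813 right 9.856652405571706 short edge -79.43039439755712 jaw 8.698784904062547 beam x -81.04706201812448 beam w 0.02730176902000416 0.027880637448487657
width 0.10947505238068782
gap fixed jaw face->stone left (cal x) 0.02222109161312458
beam centre -> stone near edge along u 0.05404559714929975
tool x,y yaw 98.21054617709464 8.210547088690312 [ 0.45960584 -0.17817174  0.11929449]
left edge pts [ 0.50989332 -0.11878353] [ 0.60861766 -0.10250427] right [ 0.53165877 -0.2266098 ] [ 0.64906415 -0.2062108 ] near [ 0.50578234 -0.12578419] [ 0.52192454 -0.21229305]
```

```bash
python3 -m creep '[[-0.3,0,0,0,0,-0.3],[-0.7,0,0,0,0,-0.6],[-1.0,0,0,0,0,-0.9],[-1.0,0,1.5,0,0,-0.9],[-1.0,0,4,0,0,-0.9]]' && python3 -m creep '[[0,0,2,0,0,0],[0,0,4,0,0,0],[0,0,5.3,0,0,0],[0,0,6,0,0,0],[0,0,6.2,0,0,0]]' &&  python3 -m creep '[[0,0,0,0,0,0],[0,0,0,0,0,0],[0,0,0,0,0,0],[0,0,0,0,0,0],[0,0,0,0,0,0]]'
python3 - <<'E'
from h import *; import pickle
s=snapshot("wrist"); pickle.dump(s,open("w3.pkl","wb")); cv2.imwrite("pics/w3.png",cv2.resize(s["image"][:,:,::-1],(800,600),interpolation=cv2.INTER_CUBIC))
E
```

```text
clock: 6.85
eef_pos: [0.4625, -0.1904, 0.0803]
eef_rot: [2.036, 2.385, 0.001]
ft_force: [0.4, 1.0, -4.9]
opening: 0.0264
clock: 7.35
eef_pos: [0.4608, -0.189, 0.0168]
eef_rot: [-2.04, -2.389, 0.0]
ft_force: [-0.2, 0.6, -4.9]
opening: 0.0261
clock: 7.85
eef_pos: [0.461, -0.189, 0.0177]
eef_rot: [2.039, 2.389, 0.0]
ft_force: [0.5, -0.2, -5.0]
opening: 0.0261
```

View pics/w3.png

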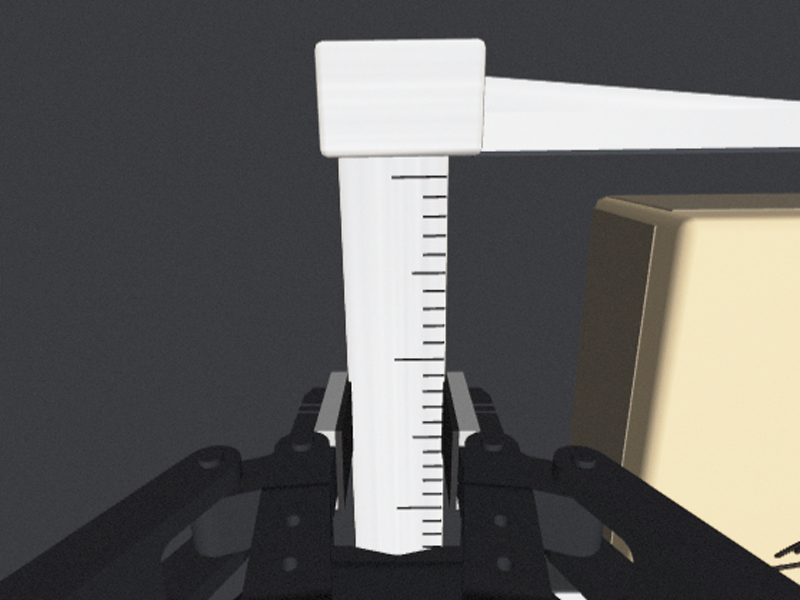

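Calliper is held about 2 mm above the bench; the stone's left face bottom edge (600,195) lies about 11 mm from the fixed jaw's face (row 155), nearly parallel. Slide it up gently, watching force.

```bash
python3 -m creep '[[-0.2,0,0.1,0,0,0],[-0.4,0,0.1,0,0,0],[-0.6,0,0.1,0,0,0],[-0.8,0,0.1,0,0,0],[-0.8,0,0.1,0,0,0]]' && python3 -m creep '[[-0.05,0,0,0,0,0],[-0.1,0,0,0,0,0],[-0.15,0,0,0,0,0],[-0.15,0,0,0,0,0],[-0.15,0,0,0,0,0]]'
```

```text
clock: 8.4
eef_pos: [0.4623, -0.1973, 0.0163]
eef_rot: [2.04, 2.388, 0.0]
ft_force: [1.1, -0.5, -5.0]
opening: 0.0263
clock: 8.9
eef_pos: [0.4623, -0.1982, 0.0163]
eef_rot: [-2.04, -2.389, -0.0]
ft_force: [0.2, 0.7, -5.6]
opening: 0.026
```

```bash
python3 -m creep '[[-0.02,0,0,0,0,0],[-0.04,0,0,0,0,0],[-0.06,0,0,0,0,0],[-0.08,0,0,0,0,0],[-0.08,0,0,0,0,0]]'
```

```text
clock: 9.4
eef_pos: [0.4624, -0.1991, 0.0163]
eef_rot: [2.04, 2.389, -0.0]
ft_force: [0.3, -0.6, -5.2]
opening: 0.0266
```

```bash
python3 -m creep '[[-0.02,0,0,0,0,0],[-0.05,0,0,0,0,0],[-0.07,0,0,0,0,0],[-0.1,0,0,0,0,0],[-0.1,0,0,0,0,0]]'
```

```text
clock: 9.9
eef_pos: [0.4626, -0.2001, 0.0163]
eef_rot: [2.04, 2.389, -0.0]
ft_force: [-0.8, 0.6, -4.1]
opening: 0.0265
```

```bash
python3 -m creep '[[-0.02,0,0,0,0,0],[-0.04,0,0,0,0,0],[-0.06,0,0,0,0,0],[-0.06,0,0,0,0,0],[-0.06,0,0,0,0,0]]'
```

```text
clock: 10.4
eef_pos: [0.4627, -0.2006, 0.0163]
eef_rot: [2.04, 2.389, 0.0]
ft_force: [-0.1, 0.2, -4.6]
opening: 0.0262
```

```bash
python3 -m creep '[[-0.02,0,0,0,0,0],[-0.05,0,0,0,0,0],[-0.07,0,0,0,0,0],[-0.1,0,0,0,0,0],[-0.1,0,0,0,0,0]]'
```

```text
clock: 10.9
eef_pos: [0.4625, -0.201, 0.0163]
eef_rot: [-2.039, -2.388, -0.0]
ft_force: [0.9, 3.7, -4.9]
opening: 0.0264
```

```bash
python3 - <<'E'
from h import *; import pickle
s=snapshot("wrist"); pickle.dump(s,open("w4.pkl","wb")); cv2.imwrite("pics/w4.png",cv2.resize(s["image"][60:200,300:500,::-1],None,fx=4,fy=4,interpolation=cv2.INTER_CUBIC))
E
```

```text
(no output)
```

View pics/w4.png

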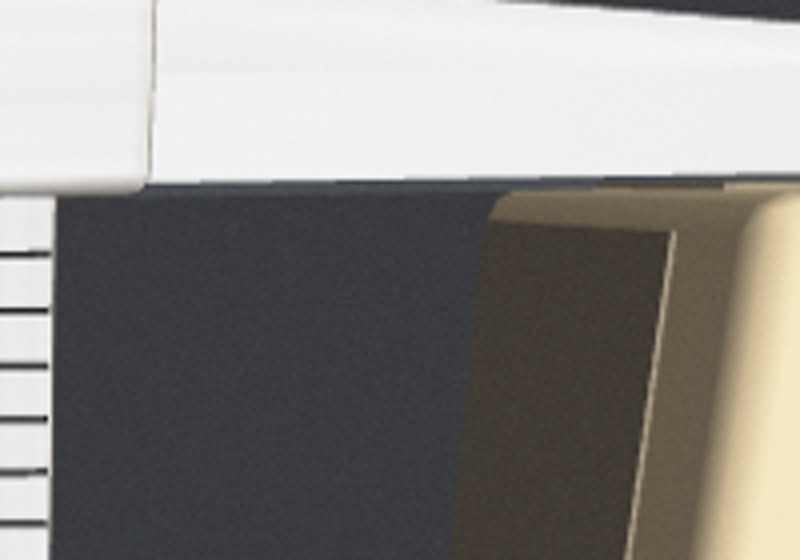

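The jaw meets the stone's side (crop around (600,185)) with 3.7 N. I'll set it down and release with a limited opening, since the stone is close on that side.

```bash
python3 -m creep '[[0,0,0.03,0,0,0],[0,0,0.06,0,0,0],[0,0,0.07,0,0,0],[0,0,0.07,0,0,0],[0,0,0.07,0,0,0]]' && python3 -m creep '[[0,0,0,0,0,0],[0,0,0,0,0,0],[0,0,0,0,0,0],[0,0,0,0,0,0],[0,0,0,0,0,0]]' 0.1 && python3 -m creep '[[0,0,-0.5,0,0,0],[0,0,-2,0,0,0],[0,0,-4.5,0,0,0],[0,0,-7,0,0,0],[0,0,-10,0,0,0]]' && python3 -m creep '[[2,0,-3,0,0,0],[4,0,-5,0,0,0],[4,0,-6,0,0,0],[4,0,-6,0,0,0],[4,0,-6,0,0,0]]'
python3 - <<'E'
from h import *; import pickle
print(robot.get_state()["eef_pos"],robot.get_state()["eef_rot"])
s=snapshot("wrist"); pickle.dump(s,open("w5.pkl","wb")); cv2.imwrite("pics/w5.png",cv2.resize(s["image"][:,:,::-1],(800,600),interpolation=cv2.INTER_CUBIC))
E
```

```text
clock: 11.45
eef_pos: [0.4624, -0.2011, 0.0158]
eef_rot: [-2.039, -2.389, -0.0]
ft_force: [0.0, 5.1, 0.3]
opening: 0.0262
clock: 11.95
eef_pos: [0.4631, -0.202, 0.0158]
eef_rot: [2.039, 2.388, -0.0]
ft_force: [0.0, -0.7, -0.1]
opening: 0.0384
clock: 12.45
eef_pos: [0.4623, -0.2013, 0.1164]
eef_rot: [-2.039, -2.388, 0.0]
ft_force: [0.5, 0.0, 0.1]
opening: 0.0382
clock: 12.95
eef_pos: [0.4568, -0.1627, 0.1754]
eef_rot: [2.04, 2.389, -0.0]
ft_force: [0.6, 0.7, -0.0]
opening: 0.0384
[ 0.45679422 -0.16273578  0.1754131 ] [ 2.03951118e+00  2.38867508e+00 -2.20248304e-04]
```

View pics/w5.png

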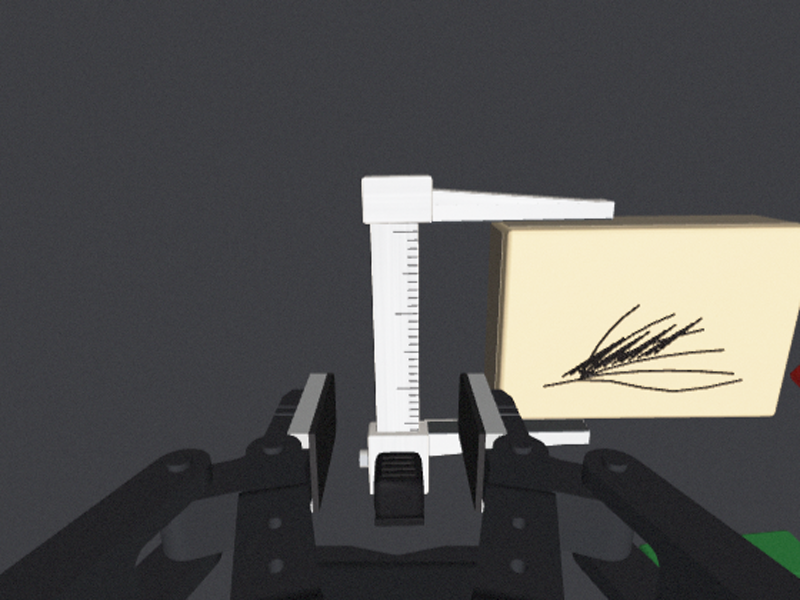

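```bash
python3 - <<'E'
from h import *; import pickle
s=pickle.load(open("w5.pkl","rb")); q=lambda u,v,z:ray(s,(u*.7,v*.7),z)[:2]
a=lambda v:np.degrees(np.arctan2(v[1],v[0]))
F1,F2=q(435,221,.018),q(612,217,.018); M1,M2=q(432,434,.018),q(588,431,.018)
b1=(q(371,230,.016)+q(418,230,.016))/2; b2=(q(377,425,.016)+q(419,425,.016))/2
L1,L2=q(510,226,.05),q(780,223,.05); B1,B2=q(505,418,.05),q(770,414,.05)
x=(b2-b1)/np.linalg.norm(b2-b1); print("beam x",a(x),"jaw",a(F2-F1),a(M2-M1),"stone",a(L2-L1),a(B2-B1))
print("opening",((M1+M2)-(F1+F2))/2@x, "stone mid vs faces", ((L1+L2)-(F1+F2))/2@x,((B1+B2)-(F1+F2))/2@x)
face=(F1+F2)/2; m=(M1+M2)/2; g=b1+x*((m-b1)@x+.0225); st=robot.get_state(); T=R.from_rotvec(st["eef_rot"]).as_matrix()
print("slide grip",g,"tool shift",(T.T@(np.append(g,.045)-st["eef_pos"])*100).round(2), "face",face)
E
```

```text
beam x -79.99819835584208 jaw 10.318704986403386 10.236161858457548 stone 9.663907402944389 9.96061451222896
opening 0.13905953886498917 stone mid vs faces -0.0005269969424315802 0.1098191513437644
slide grip [ 0.4788849  -0.28805726] tool shift [-12.74   0.26  12.99] face [ 0.52374888 -0.11609231]
```

```bash
python3 -m creep '[[-3.5,0.1,0,0,0,0],[-7,0.1,0,0,0,0],[-10.5,0.2,0,0,0,0],[-12.8,0.2,0,0,0,0],[-12.8,0.2,2,0,0,0]]' -0.1 && python3 -m creep '[[0,0,3.5,0,0,0],[0,0,7,0,0,0],[0,0,9.5,0,0,0],[0,0,11.1,0,0,0],[0,0,11.5,0,0,0]]' && python3 -m creep '[[0,0,0,0,0,0],[0,0,0,0,0,0],[0,0,0,0,0,0],[0,0,0,0,0,0],[0,0,0,0,0,0]]' 1 20 && python3 -m creep '[[0,0,0,0,0,0],[0,0,0,0,0,0],[0,0,0,0,0,0],[0,0,0,0,0,0],[0,0,0,0,0,0]]'
```

```text
clock: 13.5
eef_pos: [0.4809, -0.2942, 0.1561]
eef_rot: [2.039, 2.38, -0.002]
ft_force: [-0.7, -1.3, -0.6]
opening: 0.0468
clock: 14.0
eef_pos: [0.4768, -0.2875, 0.037]
eef_rot: [-2.037, -2.383, -0.0]
ft_force: [-0.7, 0.1, 0.9]
opening: 0.0471
clock: 14.5
eef_pos: [0.4786, -0.2881, 0.041]
eef_rot: [2.039, 2.39, -0.0]
ft_force: [-0.2, 0.9, -3.4]
opening: 0.0298
clock: 15.0
eef_pos: [0.4786, -0.2882, 0.0406]
eef_rot: [-2.04, -2.389, -0.0]
ft_force: [-0.9, -0.3, -3.4]
opening: 0.0297
```

```bash
python3 -m creep '[[0,0,0.03,0,0,0],[0.1,0,0.06,0,0,0],[0.3,0,0.06,0,0,0],[0.5,-0.01,0.06,0,0,0],[0.7,-0.01,0.06,0,0,0]]' && python3 -m creep '[[0.2,0,0,0,0,0],[0.4,0,0,0,0,0],[0.6,-0.01,0,0,0,0],[0.8,-0.01,0,0,0,0],[1.0,-0.02,0,0,0,0]]' && python3 -m creep '[[0.2,0,0,0,0,0],[0.4,0,0,0,0,0],[0.6,-0.01,0,0,0,0],[0.8,-0.01,0,0,0,0],[0.9,-0.01,0,0,0,0]]'
```

```text
clock: 15.5
eef_pos: [0.4776, -0.2814, 0.0401]
eef_rot: [2.039, 2.389, 0.0]
ft_force: [-0.4, -1.7, -2.4]
opening: 0.0297
clock: 16.0
eef_pos: [0.4758, -0.2713, 0.04]
eef_rot: [2.04, 2.389, 0.0]
ft_force: [-0.6, -0.5, -3.9]
opening: 0.03
clock: 16.5
eef_pos: [0.4741, -0.2623, 0.04]
eef_rot: [-2.04, -2.389, -0.0]
ft_force: [-0.3, -1.1, -2.9]
opening: 0.0298
```

```bash
python3 -m creep '[[0,0,0.03,0,0,0],[0,0,0.06,0,0,0],[0,0,0.1,0,0,0],[0.05,0,0.1,0,0,0],[0.1,0,0.1,0,0,0]]' && python3 -m creep '[[0.03,0,0,0,0,0],[0.06,0,0,0,0,0],[0.09,0,0,0,0,0],[0.12,0,0,0,0,0],[0.12,0,0,0,0,0]]'
```

```text
clock: 17.0
eef_pos: [0.4741, -0.2622, 0.0396]
eef_rot: [2.038, 2.389, -0.001]
ft_force: [-2.8, -2.4, 4.2]
opening: 0.0298
clock: 17.5
eef_pos: [0.4741, -0.2621, 0.0396]
eef_rot: [2.037, 2.388, -0.002]
ft_force: [-2.7, -4.9, 5.1]
opening: 0.0298
```

```bash
python3 -m creep '[[0.03,0,0,0,0,0],[0.06,0,0,0,0,0],[0.08,0,0,0,0,0],[0.08,0,0,0,0,0],[0.08,0,0,0,0,0]]'
```

```text
clock: 18.0
eef_pos: [0.474, -0.262, 0.0396]
eef_rot: [2.036, 2.388, -0.003]
ft_force: [-3.1, -6.7, 4.2]
opening: 0.0301
```

```bash
python3 - <<'E'
from h import *; import pickle
s=snapshot("wrist"); pickle.dump(s,open("w6.pkl","wb")); cv2.imwrite("pics/w6.png",cv2.resize(s["image"][:,:,::-1],(800,600),interpolation=cv2.INTER_CUBIC))
E
```

```text
(no output)
```

View pics/w6.png

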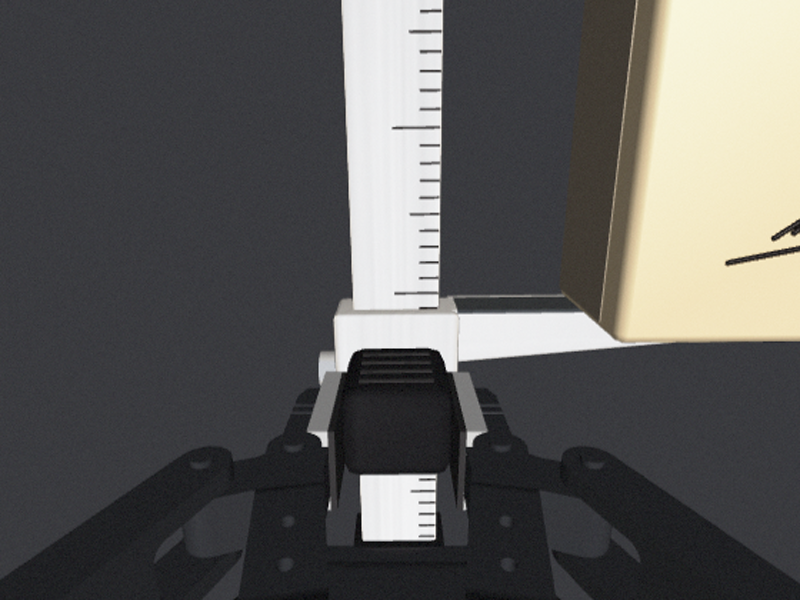

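The moving jaw's foot (row 296) meets the stone's bottom corner (563,292), and the slide is stalled at about 7 N, so it is closed on the stone. I'll ease off, release, retreat and check.

```bash
python3 -m creep '[[-0.04,0,-0.02,0,0,0],[-0.08,0,-0.04,0,0,0],[-0.12,0,-0.05,0,0,0],[-0.12,0,-0.05,0,0,0],[-0.12,0,-0.05,0,0,0]]' && python3 -m creep '[[0,0,0,0,0,0],[0,0,0,0,0,0],[0,0,0,0,0,0],[0,0,0,0,0,0],[0,0,0,0,0,0]]' -0.1 && python3 -m creep '[[0,0,-1,0,0,0],[0,0,-3.5,0,0,0],[0,0,-7,0,0,0],[0,0,-11,0,0,0],[0,0,-15,0,0,0]]' && python3 -m creep '[[3,0,-1,0,0,0],[6,0,-2,0,0,0],[6,0,-2,0,0,0],[6,0,-2,0,0,0],[6,0,-2,0,0,0]]'
python3 - <<'E'
from h import *; import pickle
print(robot.get_state()["eef_pos"])
s=snapshot("wrist"); pickle.dump(s,open("w7.pkl","wb")); cv2.imwrite("pics/w7.png",cv2.resize(s["image"][:,:,::-1],(800,600),interpolation=cv2.INTER_CUBIC))
E
```

```text
clock: 18.55
eef_pos: [0.4741, -0.2619, 0.0396]
eef_rot: [2.038, 2.389, -0.002]
ft_force: [-2.8, -5.8, 2.1]
opening: 0.0297
clock: 19.05
eef_pos: [0.4739, -0.2605, 0.0394]
eef_rot: [-2.039, -2.389, -0.0]
ft_force: [0.7, -0.2, -0.3]
opening: 0.0469
clock: 19.55
eef_pos: [0.4735, -0.2604, 0.1914]
eef_rot: [-2.039, -2.389, -0.0]
ft_force: [-0.3, -0.5, 0.2]
opening: 0.0469
clock: 20.05
eef_pos: [0.4648, -0.2022, 0.2097]
eef_rot: [2.039, 2.388, -0.0]
ft_force: [0.9, -0.1, 0.0]
opening: 0.0468
[ 0.4647715  -0.20217724  0.20972159]
```

View pics/w7.png

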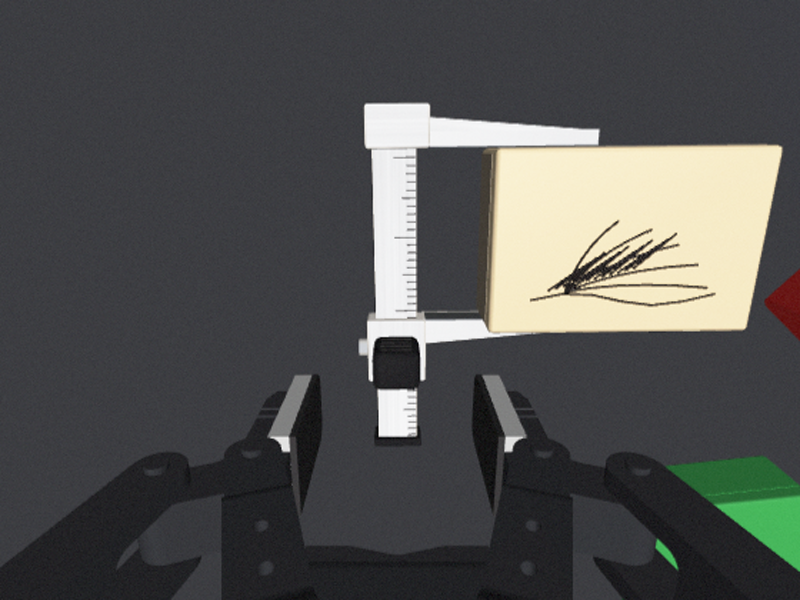

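```bash
python3 - <<'E'
from h import *; import pickle
s=pickle.load(open("w7.pkl","rb")); 
cv2.imwrite("pics/w7b.png",np.hstack([cv2.resize(s["image"][y:y+70,285:430,::-1],None,fx=5.5,fy=4,interpolation=cv2.INTER_CUBIC)[:, :] for y in [80]])); 
cv2.imwrite("pics/w7c.png",np.vstack([cv2.resize(s["image"][y:y+50,255:430,::-1],None,fx=4.5,fy=5.8,interpolation=cv2.INTER_CUBIC) for y in (75,200)]))
E
```

```text
(no output)
```

View pics/w7c.png

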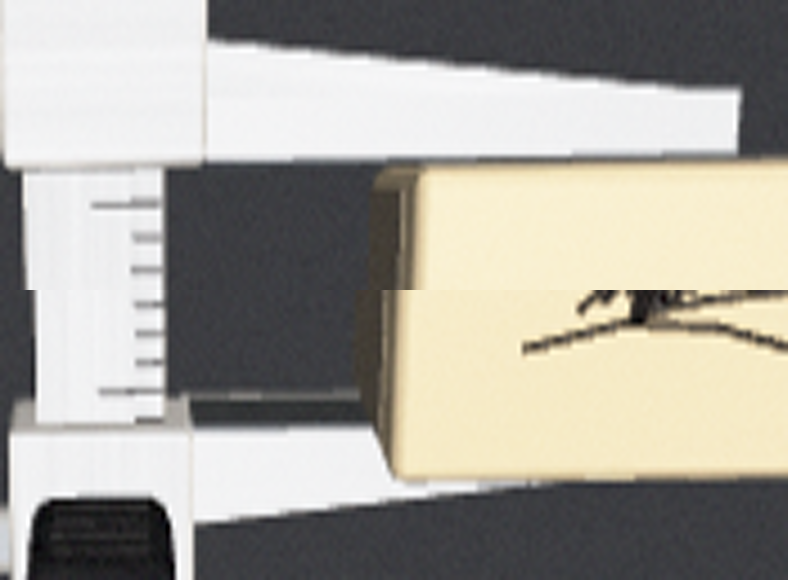

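```bash
python3 - <<'E'
from h import *; import pickle
s=pickle.load(open("w7.pkl","rb")); a=lambda v:np.degrees(np.arctan2(v[1],v[0]))
A=lambda u,v,z:ray(s,(255+u/4.5-.4,75+v/5.8-.4),z)[:2]; B=lambda u,v,z:ray(s,(255+u/4.5-.4,200+(v-290)/5.8-.4),z)[:2]
f=lambda u,v,z:ray(s,(u*.7,v*.7),z)[:2]
F1,F2=A(215,161,.018),A(736,154,.018); M1,M2=B(195,428,.018),B(370,427,.018)
L1,L2=A(420,168,.05),f(780,146.5,.05); R1,R2=B(405,479,.05),f(745,328.5,.05)
b1=(A(22,180,.016)+A(164,180,.016))/2; b2=(B(36,410,.016)+B(164,410,.016))/2; x=(b2-b1)/np.linalg.norm(b2-b1)
print("beam",a(x),"jaws+90",a(F2-F1)-90,a(M2-M1)-90,"stone y",a(L2-L1)-90,a(R2-R1)-90)
u=(F2-F1)/np.linalg.norm(F2-F1); v=np.array([u[1],-u[0]])
print("opening",(M1-F1)@v,(M2-F1)@v,"stone L from face",(L1-F1)@v,(L2-F1)@v,"R",(R1-F1)@v,(R2-F1)@v)
C=(L1+L2+R1+R2)/4; print("stone c",C,"y in cal",((L1+R1)/2-(b1+b2)/2)@u+.08)
E
```

```text
beam -80.25286488633833 jaws+90 -80.38538876778689 -80.72464012373733 stone y -80.67523941641123 -80.22464955243106
opening 0.11233617468517959 0.11256011917540526 stone L from face 0.0013875032217683778 0.002182296403244151 R 0.11000906283429703 0.1095711275755978
stone c [ 0.59632986 -0.16013625] y in cal 0.1388359803839876
```

The opening reads about 112.4 mm, inside the limit but with a small gap left at the fixed jaw. There is plenty of time, so I'll nudge the head gently with closed fingers to take up that gap.

```bash
python3 - <<'E'
from h import *; import pickle
s=pickle.load(open("w7.pkl","rb"))
A=lambda u,v,z:ray(s,(255+u/4.5-.4,75+v/5.8-.4),z)[:2]
F1,F2=A(215,161,.018),A(736,154,.018); b1=(A(22,180,.016)+A(164,180,.016))/2
f=lambda u,v,z:ray(s,(u*.7,v*.7),z)[:2]
u=(F2-F1)/np.linalg.norm(F2-F1); v=np.array([u[1],-u[0]])
h1,h2=f(366,104,.018),f(428,104,.018); print("head outer rel to face",(h1-F1)@v,(h2-F1)@v,"y",(h1-b1)@u,(h2-b1)@u)
t=b1+u*((0.005))+v*((F1-b1)@v-.026-.011-.010)
st=robot.get_state(); T=R.from_rotvec(st["eef_rot"]).as_matrix(); print(t,(T.T@(np.append(t,.016)-st["eef_pos"])*100).round(2))
E
```

```text
head outer rel to face -0.024619758852205593 -0.024254225690422668 y -0.016037819078701925 0.021217975980641655
[ 0.44875764 -0.08088306] [12.25  0.32 19.34]
```

```bash
python3 -m creep '[[4,0.1,0,0,0,0],[8,0.2,0,0,0,0],[12,0.3,0,0,0,0],[12.3,0.3,2,0,0,0],[12.3,0.3,5,0,0,0]]' 1 20 && python3 -m creep '[[0,0,4,0,0,0],[0,0,8,0,0,0],[0,0,11,0,0,0],[0,0,13,0,0,0],[0,0,14.2,0,0,0]]' && python3 -m creep '[[0,0,0,0,0,0],[0,0,0,0,0,0],[-0.2,0,0,0,0,0],[-0.4,0,0,0,0,0],[-0.6,0,0,0,0,0]]' && python3 -m creep '[[-0.05,0,0,0,0,0],[-0.1,0,0,0,0,0],[-0.15,0,0,0,0,0],[-0.2,0,0,0,0,0],[-0.2,0,0,0,0,0]]'
```

```text
clock: 20.6
eef_pos: [0.4495, -0.0794, 0.16]
eef_rot: [2.035, 2.388, 0.002]
ft_force: [0.3, -0.0, -0.3]
opening: -0.0001
clock: 21.1
eef_pos: [0.4477, -0.0801, 0.0152]
eef_rot: [-2.039, -2.386, 0.001]
ft_force: [0.1, -0.5, -0.0]
opening: -0.0002
clock: 21.6
eef_pos: [0.4497, -0.0859, 0.0184]
eef_rot: [2.038, 2.388, 0.001]
ft_force: [-0.2, 0.6, 0.1]
opening: 0.0004
clock: 22.1
eef_pos: [0.4493, -0.0875, 0.0175]
eef_rot: [-2.04, -2.389, 0.0]
ft_force: [-0.1, 0.0, -0.2]
opening: -0.0
```

```bash
python3 -m creep '[[-0.05,0,0,0,0,0],[-0.1,0,0,0,0,0],[-0.15,0,0,0,0,0],[-0.2,0,0,0,0,0],[-0.2,0,0,0,0,0]]'
```

```text
clock: 22.6
eef_pos: [0.4497, -0.0895, 0.0175]
eef_rot: [2.04, 2.389, 0.0]
ft_force: [-0.1, -0.5, 0.9]
opening: -0.0
```

```bash
python3 -m creep '[[-0.03,0,0,0,0,0],[-0.06,0,0,0,0,0],[-0.09,0,0,0,0,0],[-0.12,0,0,0,0,0],[-0.15,0,0,0,0,0]]'
```

```text
clock: 23.1
eef_pos: [0.4499, -0.091, 0.0175]
eef_rot: [-2.04, -2.389, -0.0]
ft_force: [-0.3, 0.8, 0.4]
opening: 0.0
```

```bash
python3 -m creep '[[-0.03,0,0,0,0,0],[-0.06,0,0,0,0,0],[-0.09,0,0,0,0,0],[-0.12,0,0,0,0,0],[-0.15,0,0,0,0,0]]'
```

```text
clock: 23.6
eef_pos: [0.4496, -0.0917, 0.0175]
eef_rot: [-2.039, -2.388, -0.0]
ft_force: [1.4, 6.2, 2.2]
opening: 0.0002
```

```bash
python3 -m creep '[[-0.02,0,0,0,0,0],[-0.04,0,0,0,0,0],[-0.06,0,0,0,0,0],[-0.08,0,0,0,0,0],[-0.1,0,0,0,0,0]]'
```

```text
clock: 24.1
eef_pos: [0.4495, -0.0922, 0.0175]
eef_rot: [-2.038, -2.387, -0.0]
ft_force: [1.4, 7.1, 1.7]
opening: -0.0001
```

```bash
python3 -m creep '[[0.3,0,0,0,0,0],[1,0,0,0,0,0],[1.5,0,-2,0,0,0],[1.5,0,-6,0,0,0],[1.5,0,-10,0,0,0]]' && python3 -m creep '[[-4,0,-4.5,0,0,0],[-8,0,-9.2,0,0,0],[-11.5,0,-9.2,0,0,0],[-11.5,0,-9.2,0,0,0],[-11.5,0,-9.2,0,0,0]]' -0.1
python3 - <<'E'
from h import *; import pickle
print(robot.get_state()["eef_pos"])
s=snapshot("wrist"); pickle.dump(s,open("w8.pkl","wb"))
cv2.imwrite("pics/w8c.png",np.vstack([cv2.resize(s["image"][y:y+50,255:430,::-1],None,fx=4.5,fy=5.8,interpolation=cv2.INTER_CUBIC) for y in (75,200)]))
E
```

```text
clock: 24.6
eef_pos: [0.4472, -0.0782, 0.118]
eef_rot: [-2.038, -2.388, 0.002]
ft_force: [-0.2, -0.6, -0.3]
opening: -0.0003
clock: 25.1
eef_pos: [0.466, -0.1933, 0.2099]
eef_rot: [2.042, 2.386, -0.0]
ft_force: [-0.6, 0.3, 0.6]
opening: 0.0471
[ 0.46601724 -0.1933387   0.2098923 ]
```

View pics/w8c.png

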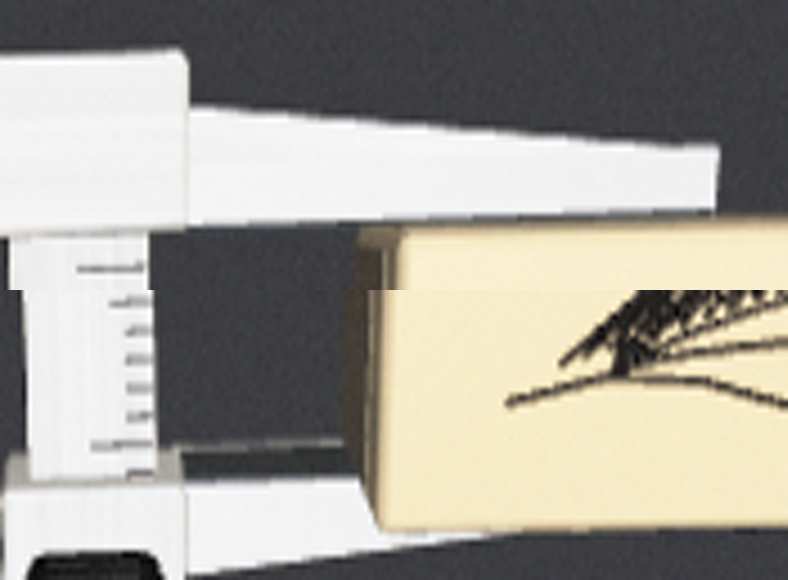

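```bash
python3 - <<'E'
from h import *; import pickle
s=pickle.load(open("w8.pkl","rb")); a=lambda v:np.degrees(np.arctan2(v[1],v[0]))
A=lambda u,v,z:ray(s,(255+u/4.5-.4,75+v/5.8-.4),z)[:2]; B=lambda u,v,z:ray(s,(255+u/4.5-.4,200+(v-290)/5.8-.4),z)[:2]
F1,F2=A(195,224,.018),A(715,211.5,.018); M1,M2=B(190,482,.018),B(360,478.5,.018)
L1=A(405,229,.05);L2=A(780,219,.05);R1=B(385,531,.05);R2=B(780,525,.05)
b1=(A(10,250,.016)+A(149,250,.016))/2; b2=(B(27,450,.016)+B(155,450,.016))/2
u=(F2-F1)/np.linalg.norm(F2-F1); v=np.array([u[1],-u[0]])
print("beam",a(b2-b1),"jaws",a(F2-F1)-90,a(M2-M1)-90,"stone",a(L2-L1)-90,a(R2-R1)-90)
print("opening",(M1-F1)@v,(M2-F1)@v,"L",(L1-F1)@v,(L2-F1)@v,"R",(R1-F1)@v,(R2-F1)@v,"y",((L1+R1)/2-(b1+b2)/2)@u+.08)
print(robot.get_state()["ft_force"])
E
```

```text
beam -79.95401901888977 jaws -80.05919151072719 -80.15656468253759 stone -79.94558608704578 -80.4100752473082
opening 0.1128782102821774 0.112941179168969 L 0.0005251017055427686 0.0003930719765141401 R 0.10967791288199966 0.11015675676465776 y 0.13837049983379
[-0.71326499  0.32623696 -1.26357739]
```

The fixed jaw is now flush (gap about 0.5 mm), but the opening is still about 112.8 mm with about 2 mm at the moving jaw: the slide stalled early under my downward load. I'll push the slide in from its outer side, fingers closed, with no vertical load.

```bash
python3 - <<'E'
from h import *; import pickle
s=pickle.load(open("w8.pkl","rb"))
A=lambda u,v,z:ray(s,(255+u/4.5-.4,75+v/5.8-.4),z)[:2]; B=lambda u,v,z:ray(s,(255+u/4.5-.4,200+(v-290)/5.8-.4),z)[:2]
F1,F2=A(195,224,.018),A(715,211.5,.018); M1=B(190,482,.018)
b1=(A(10,250,.016)+A(149,250,.016))/2
u=(F2-F1)/np.linalg.norm(F2-F1); v=np.array([u[1],-u[0]])
t=b1+v*((M1-b1)@v+.0545)
st=robot.get_state(); T=R.from_rotvec(st["eef_rot"]).as_matrix(); print(t,(T.T@(np.append(t,.038)-st["eef_pos"])*100).round(2),st["eef_pos"])
E
```

```text
[ 0.48078345 -0.29373452] [-10.35  -0.02  17.09] [ 0.46505847 -0.19171082  0.20899955]
```

```bash
python3 -m creep '[[-3.5,0,0,0,0,0],[-7,0,0,0,0,0],[-10.4,0,0,0,0,0],[-10.4,0,2,0,0,0],[-10.4,0,5,0,0,0]]' 1 20 && python3 -m creep '[[0,0,4,0,0,0],[0,0,8,0,0,0],[0,0,10.5,0,0,0],[0,0,11.7,0,0,0],[0,0,12,0,0,0]]' && python3 -m creep '[[0,0,0,0,0,0],[0,0,0,0,0,0],[0.2,0,0,0,0,0],[0.3,0,0,0,0,0],[0.4,0,0,0,0,0]]' && python3 -m creep '[[0.05,0,0,0,0,0],[0.1,0,0,0,0,0],[0.15,0,0,0,0,0],[0.2,0,0,0,0,0],[0.2,0,0,0,0,0]]'
```

```text
clock: 25.65
eef_pos: [0.4828, -0.2948, 0.159]
eef_rot: [2.039, 2.388, -0.0]
ft_force: [0.4, -0.1, -0.4]
opening: 0.0
clock: 26.15
eef_pos: [0.4812, -0.2927, 0.0375]
eef_rot: [-2.035, -2.387, -0.0]
ft_force: [-0.0, -0.3, 1.2]
opening: -0.0001
clock: 26.65
eef_pos: [0.4819, -0.2911, 0.0403]
eef_rot: [2.039, 2.388, -0.0]
ft_force: [-0.1, 0.1, -0.7]
opening: 0.0
clock: 27.15
eef_pos: [0.4813, -0.2889, 0.0395]
eef_rot: [-2.04, -2.389, -0.0]
ft_force: [0.3, -0.4, -0.6]
opening: 0.0001
```

```bash
python3 -m creep '[[0.05,0,0,0,0,0],[0.1,0,0,0,0,0],[0.15,0,0,0,0,0],[0.15,0,0,0,0,0],[0.15,0,0,0,0,0]]'
```

```text
clock: 27.65
eef_pos: [0.4812, -0.2875, 0.0395]
eef_rot: [2.04, 2.389, -0.0]
ft_force: [-0.3, 0.9, 0.9]
opening: -0.0003
```

```bash
python3 -m creep '[[0.04,0,0,0,0,0],[0.08,0,0,0,0,0],[0.12,0,0,0,0,0],[0.15,0,0,0,0,0],[0.15,0,0,0,0,0]]'
```

```text
clock: 28.15
eef_pos: [0.4809, -0.2859, 0.0395]
eef_rot: [-2.039, -2.389, 0.0]
ft_force: [-0.3, 0.3, 0.3]
opening: -0.0
```

```bash
python3 -m creep '[[0.03,0,0,0,0,0],[0.06,0,0,0,0,0],[0.09,0,0,0,0,0],[0.1,0,0,0,0,0],[0.1,0,0,0,0,0]]'
```

```text
clock: 28.65
eef_pos: [0.4808, -0.285, 0.0395]
eef_rot: [2.04, 2.389, 0.0]
ft_force: [0.1, -0.2, 0.2]
opening: -0.0
```

```bash
python3 -m creep '[[0.03,0,0,0,0,0],[0.06,0,0,0,0,0],[0.09,0,0,0,0,0],[0.1,0,0,0,0,0],[0.1,0,0,0,0,0]]'
```

```text
clock: 29.15
eef_pos: [0.4806, -0.284, 0.0395]
eef_rot: [2.04, 2.389, -0.0]
ft_force: [-0.1, -0.6, 0.4]
opening: -0.0002
```

```bash
python3 -m creep '[[0.03,0,0,0,0,0],[0.06,0,0,0,0,0],[0.09,0,0,0,0,0],[0.1,0,0,0,0,0],[0.1,0,0,0,0,0]]'
```

```text
clock: 29.65
eef_pos: [0.4806, -0.2837, 0.0396]
eef_rot: [2.039, 2.389, -0.001]
ft_force: [-0.1, -3.3, -0.9]
opening: 0.0001
```

```bash
python3 -m creep '[[0.03,0,0,0,0,0],[0.06,0,0,0,0,0],[0.09,0,0,0,0,0],[0.1,0,0,0,0,0],[0.1,0,0,0,0,0]]'
```

```text
clock: 30.15
eef_pos: [0.4802, -0.2826, 0.0396]
eef_rot: [2.039, 2.389, -0.001]
ft_force: [-3.0, -5.2, -0.6]
opening: -0.0001
```

```bash
python3 -m creep '[[0.04,0,0,0,0,0],[0.04,0,0,0,0,0],[-0.4,0,0,0,0,0],[-1,0,0,0,0,0],[-1,0,-2,0,0,0]]' && python3 -m creep '[[0,0,-4,0,0,0],[0,0,-8,0,0,0],[2,0,-12,0,0,0],[6,0,-15,0,0,0],[9.5,0,-15,0,0,0]]' && python3 -m creep '[[0,0,0,0,0,0],[0,0,0,0,0,0],[0,0,0,0,0,0],[0,0,0,0,0,0],[0,0,0,0,0,0]]'
python3 - <<'E'
from h import *; import pickle
print(robot.get_state()["eef_pos"])
s=snapshot("wrist"); pickle.dump(s,open("w9.pkl","wb"))
cv2.imwrite("pics/w9c.png",np.vstack([cv2.resize(s["image"][y:y+50,255:430,::-1],None,fx=4.5,fy=5.8,interpolation=cv2.INTER_CUBIC) for y in (75,200)]))
E
```

```text
clock: 30.65
eef_pos: [0.481, -0.2912, 0.0578]
eef_rot: [-2.038, -2.385, -0.001]
ft_force: [0.4, 0.8, 0.2]
opening: 0.0
clock: 31.15
eef_pos: [0.469, -0.1983, 0.2137]
eef_rot: [2.036, 2.382, 0.003]
ft_force: [1.0, -0.3, 0.2]
opening: -0.0002
clock: 31.65
eef_pos: [0.4671, -0.199, 0.209]
eef_rot: [-2.041, -2.388, -0.0]
ft_force: [-1.1, 0.4, -0.1]
opening: -0.0007
[ 0.46706444 -0.19898753  0.20898414]
```

View pics/w9c.png

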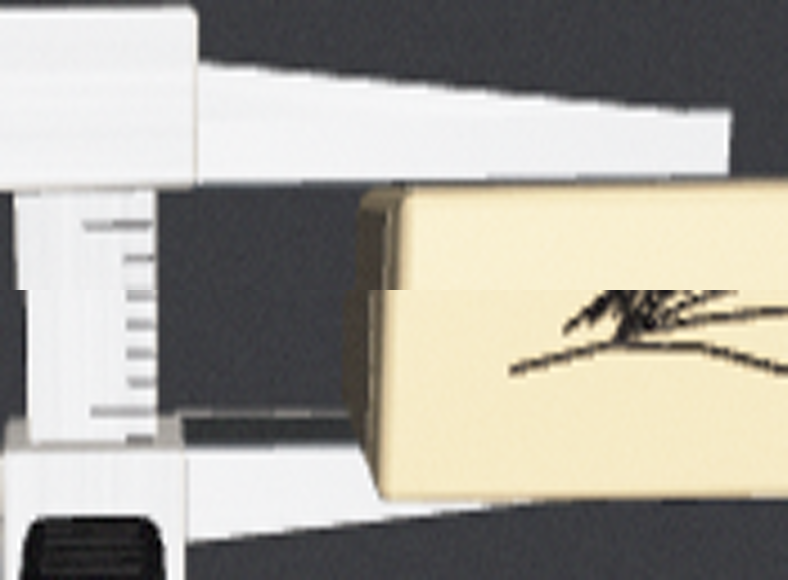

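```bash
python3 - <<'E'
from h import *; import pickle
s=pickle.load(open("w9.pkl","rb")); a=lambda v:np.degrees(np.arctan2(v[1],v[0]))
A=lambda u,v,z:ray(s,(255+u/4.5-.4,75+v/5.8-.4),z)[:2]; B=lambda u,v,z:ray(s,(255+u/4.5-.4,200+(v-290)/5.8-.4),z)[:2]
F1,F2=A(203,184,.018),A(728,176,.018); M1,M2=B(190,448,.018),B(358,446,.018)
L1=A(405,188,.05);L2=A(780,181,.05);R1=B(385,500,.05);R2=B(780,495.5,.05)
b1=(A(17,215,.016)+A(156,215,.016))/2; b2=(B(28,420,.016)+B(157,420,.016))/2
u=(F2-F1)/np.linalg.norm(F2-F1); v=np.array([u[1],-u[0]])
print("beam",a(b2-b1),"jaws",a(F2-F1)-90,a(M2-M1)-90,"stone",a(L2-L1)-90,a(R2-R1)-90)
print("opening",(M1-F1)@v,(M2-F1)@v,"L",(L1-F1)@v,(L2-F1)@v,"R",(R1-F1)@v,(R2-F1)@v,"L",L1,"F",F1)
# marks on the beam: 50 mm apart check of scale
m1=A(156,224,.016); m3=B(157,411,.016); print("first long->third long",(m3-m1)@v, "first long from F",(m1-F1)@v,"5mm mark",(B(157,437,.016)-F1)@v)
E
```

```text
beam -80.47465563076503 jaws -80.36881492416443 -80.4749980453771 stone -80.22215291049744 -80.49623197708854
opening 0.1122835708820069 0.11235087382013703 L 0.0007546534453163157 0.000585646867652807 R 0.10984721762063511 0.11001962677556587 L [ 0.50889897 -0.11944003] F [ 0.47558851 -0.12432728]
first long->third long 0.10054170260878517 first long from F 0.005784905715142376 5mm mark 0.11094140875603296
```

```bash
python3 - <<'E'
from workcell import robot
print(robot.get_state()["clock"],robot.finish_job())
E
```

```text
the job is handed in; nothing more can be done
31.7 None
```

The calliper is lying closed on the cream stone, across its narrow way, and I handed the job in at 31.7 s. No verdict came back.

**What I did**
- I lifted the calliper by the beam, turned it about 78° and set it over the stone. The fixed jaw met one long side at about 4–5 N, with the jaws about 139 mm open, and I let go.
- I took the slide by its grip and ran it in until it stalled at about 7 N, then released it.
- A check showed about 2 mm of slack. I nudged the head with closed fingers at about 7 N until the fixed jaw was flush. Then I pushed the slide from outside with closed fingers until the force rose to about 6 N, and backed off clear.

**Last checks**
- **Squareness:** the beam and jaws are parallel to the stone within about 0.5° (limit 3.4°).
- **Jaw overlap:** the stone's centre is about 138 mm from the beam (y in the calliper frame), so the jaws overlap its sides by about 67 mm.
- **Stone position:** no shift of more than about 1 mm showed in the pictures. I did not measure the tin, brush or scraper bar again; the arm worked well clear of them.

**What disagreed**
- **Opening:** the camera still reads about 112.3 mm, or 111.7 mm when scaled by the beam marks. Contact forces were felt at both jaws, so some of the difference from 110 mm may be rounded jaw edges. It is inside the 114 mm limit, but I can't rule out a gap of 1–2 mm at the moving jaw.
- **First closing:** I had pressed down on the slide then, and I could not settle whether the moving jaw had really met the stone at that point.
- **Pictures:** I viewed 13, three over the budget of 10.

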